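# Clear the building cradle and lay the model submarine hull in it

### The job

A paint jar has been left standing in the model submarine's building cradle. First lift it out and stand it upright in the paint tray with the other jars; then lay the hull gently in the cradle's two notched saddles, sail up, with its bow over the larger saddle and its keel midway between the saddle plates, so that it sits level. Leave everything else where it is.

Things in the scene. Friction and masses are not known exactly. Their poses are not given: they have to be found in the camera images.
- cradle: Plywood building cradle for the hull, screwed down: baseboard 230 x 100 x 12 mm and two upright saddle plates, 12 mm thick, centred at x = +70 and -70 mm. Origin under the baseboard's centre at table level; x along the cradle to the large saddle. Battens to z = 20 mm at y = +-44 mm between the plates. A properly seated hull has its origin 45 mm above this origin, its x along this x.
- large_saddle (a point): Top of the large saddle plate, centre of its notch mouth, 74 mm above the table. Plate 96 mm wide; V notch, open upwards, 65 mm wide at the mouth, faces 40 deg from vertical, running along the cradle's x.
- small_saddle (a point): The same point of the small saddle plate, also 74 mm above the table. Plate 84 mm wide; notch 48 mm wide at the mouth and 10 mm shallower than the large one, so the hull is level only with its bow end in the large notch.
- hull: Grey model submarine, about 0.4 kg, standing upright on the table on its keel. Origin under the keel's centre (near the centre of mass); x to the blunt bow (tip x = +135 mm; stern and propeller end x = -172 mm), z up. Round body, axis at z = 27 mm: 47 mm diameter at x = 0, 48 at +15 to +60, tapering to 34 at -70. Keel 90 x 24 mm. Stern fins 66 mm across. Grip across the body at x = 0.
- sail (a point): Centre of the top of the hull's sail, 73 mm above its keel's underside (two tiny masts 4 mm more). The sail is 40 mm long (hull x = +20 to +60 mm) and 13 mm wide, with planes 52 mm across at hull x = +38 to +54 mm, z = 62 mm.
- bow (a point): Tip of the hull's blunt bow, on the hull axis.
- jar: The paint jar left standing on the cradle's baseboard between the two saddles, in the hull's way: 34 mm diameter, 52 mm high, about 60 g, white screw cap. Origin at the centre of its underside, z up; at the start its underside is 12 mm above the table.
- tray: Open grey plastic paint tray, 190 x 140 mm, 28 mm high, walls and floor 4 mm, fixed. Origin under its centre, at table level; x along its long side. Three jars stand in a row at its +x end (x = +62 mm); the rest of its floor, x from -91 to +40 mm, is free.
- tray_jar_a: A paint jar like the one to be cleared (34 mm diameter, 52 mm high, about 60 g) standing in the tray, to be left there. Origin at the centre of its underside.
- tray_jar_b: A paint jar like the one to be cleared (34 mm diameter, 52 mm high, about 60 g) standing in the tray, to be left there. Origin at the centre of its underside.
- tray_jar_c: A paint jar like the one to be cleared (34 mm diameter, 52 mm high, about 60 g) standing in the tray, to be left there. Origin at the centre of its underside.
- spare_jar: A paint jar like the one to be cleared (34 mm diameter, 52 mm high, about 60 g) standing on the table behind the cradle, to be left there. Origin at the centre of its underside.
- swab_cup: White cup of cotton swabs, 74 mm across, 90 mm high, standing beyond the cradle. Origin at the centre of its underside.
- sanding_stick: Sanding stick, 150 x 22 x 8 mm, lying between the robot and the cradle. Origin under its centre, x along it.
- brush: Fine paint brush, 180 mm long, 8 mm thick, lying beyond the cradle. Origin under its middle, x along it.
- nippers: Side cutters with orange grips, 130 mm long, 12 mm high, lying between the robot and the cradle. Origin at the pivot, x towards the jaws.
Things that resemble listed ones, but are neither listed nor needed, are in the scene too. Leave any pink look-alike of the jar alone.

How it is judged:
On the way, in this order (a step that is already met when the one before it is completed fails the run):
1. the jar from the cradle stands upright in the paint tray, released (x of jar in the frame of tray between -0.08 and 0.08 m and y of jar in the frame of tray between -0.055 and 0.055 m and z of jar in the frame of tray between 0 and 0.01 m and angle between jar's own z axis and vertical below 0.12 rad and contact force between the fingers and jar below 0.05 N and linear speed of jar below 0.03 m/s), for 0.2 s.
2. the hull lies level in both saddles, bow over the large one, released (x of hull in the frame of cradle between -0.012 and 0.012 m and y of hull in the frame of cradle between -0.005 and 0.005 m and z of hull in the frame of cradle between 0.04 and 0.05 m and x of bow in the frame of cradle above 0.115 m and angle between the x axis of hull and the x axis of cradle, either way round below 0.06 rad and angle between hull's own x axis and vertical between 1.5258 and 1.6158 rad and angle between hull's own z axis and vertical below 0.15 rad and contact force between hull and cradle above 1 N and contact force between the fingers and hull below 0.05 N and linear speed of hull below 0.02 m/s and angular speed of hull below 0.1 rad/s), for 0.2 s.
At the end, for the whole second after the job is handed in: Jar upright (7 deg) on the tray floor. Hull in both saddle notches, bow over the large one: keel centred between the plates within 12 mm, central across within 5 mm, seated height within 5 mm, level within 2.5 deg lengthwise, sail upright within 8 deg. Both released and at rest (all of step 1 and all of step 2); the robot touches nothing.
It fails at once if the hull or the cleared jar is tipped over (angle between hull's own z axis and vertical above 0.6 rad or angle between jar's own z axis and vertical above 0.7 rad).
It fails at once if the hull is forced into the cradle (contact over 60 N) (contact force between hull and cradle above 60 N).
It fails at once if the hull is let fall (faster than 0.3 m/s while not held) (linear speed of hull above 0.3 m/s and contact force between the fingers and hull below 0.05 N).
It fails at once if a jar in the tray is tipped or moved more than 30 mm (distance of any of tray_jar_a, tray_jar_b, tray_jar_c from where it was at the start of the episode above 0.03 m or angle between any of tray_jar_a, tray_jar_b, tray_jar_c's own z axis and vertical above 0.5 rad).
It fails at once if another thing on the table is moved more than 30 mm (distance of any of spare_jar, swab_cup, sanding_stick, brush, nippers from where it was at the start of the episode above 0.03 m).
It also fails if it takes over 64 s, if anything falls off the work surface, if the arm or the gripper's body presses on something with over 40 N, if the wrist force passes 120 N, or if a joint passes its speed limit or range.

### The arm

A 6-joint arm with a two-finger parallel gripper is mounted at the origin on the work surface. World frame = base frame: x ahead of the robot, y to its left, z up, the work surface at z = 0. Lengths are in m, angles in rad, forces in N, time in s.
With the tool pointing down it reaches from about 0.3 to 0.75 m from the base axis. Payload 8.5 kg.
Tool frame: the origin (TCP) lies midway between the tips of the shut fingers; the grasp point (between the pads) lies 19 mm behind it; z points along the fingers, y is the line along which they close (so a half turn about z gives the same grasp; the last joint's range is limited). The gripper opens to 88 mm and grips with 3 to 60 N. Pads are 18 mm wide; open, the fingers measure 123 mm over their backs; the gripper's body (75 mm by 187 mm) begins 45 mm behind the grasp point.
Start: joints at [1.099, 0.381, 1.297, -0, 1.464, -0.215], TCP at [0.14, 0.532, 0.239] pointing down, gripper open.
Joint ranges: [-3.11, 3.11], [-0.89, 2.33], [0.22, 2.48], [-1.42, 4.56], [0.17, 2.85], [-2.88, 2.88]. Speed limits (rad/s): [2.39, 2.39, 3.14, 3.14, 3.14, 3.14].

### API

Orientations are given as [roll, pitch, yaw] about the fixed x, y, z axes, in that order (R = Rz(yaw) Ry(pitch) Rx(roll)).
In Python, from cell import bot gives the robot as it stands.
- The arm moves only by the tool send_rows, never from a script. Its argument "increments" is one flat list of numbers, 5 for each row, row after row: the shift along the tool's x, y, z in mm, then the turn about the tool's z in degrees, then the gripper command: -1 is shut, 1 is fully open, values between are in proportion. A call has exactly 5 rows; each row is the pose to reach, as a shift and turn from the pose commanded when the call began, along the tool's axes at that moment; what a row does not reach only later rows make up. A row lasts 1/8 s, in which the tool goes at most 62.5 mm and 10.7 degrees, less where a joint would pass 70% of its speed; a pose out of reach is approached as far as the arm can. A call with a gripper value outside its range is refused whole. The fingers move at their own pace and stop on an object; the grip force is fixed at half the most. Time passes only in rows, so rows that repeat a pose let the fingers close, or fill a call up. It gives the time, the measured TCP pose, the force, the opening and the grip force at its end, in the units of the state.
- bot.get_obs(): the state, without advancing time (a new reading comes with each control period).
- bot.camera(name): name is "scene" or "side" or "wrist"; returns the picture (384x512x3 uint8, red, green, blue); there is no depth.
- bot.camera_model(name): a dict with "fx", "fy", "cx", "cy" (pixels), "R" (3x3) and "t" (3): a world point X has camera coordinates R X + t. Camera axes: x right, y down, z forward; pixel columns grow to the right and rows downward; lengths in m; the calibration is good to about 2 mm. The wrist camera is an equidistant fisheye: a pixel r from the principal point sees the ray r / f radians off the axis. A picture is of the moment at which its call begins: read the wrist's pose just before it. camera_model takes no time and is no camera call; for the wrist camera it gives the pose at the moment of the call.
- bot.finish_job(): hands the job in; it is judged then, once.
The state is a dict: "time": time; "joint_positions": joint angles; "joint_vel": joint speeds; "effort": joint torques, N m; "tcp_pos": TCP position; "eef_rot": TCP orientation; "force": force on the tool from outside, world axes, zero at the start; "wrist_torque": the same for the moment, N m; "opening": finger opening in m; "grasp_force": force on a finger pad.
Only numpy, scipy, OpenCV 4.12 (cv2) and the standard library are available. Lean on these libraries where they do the work, as an engineer would, in place of code of your own. Each camera call takes 0.05 s, during which the arm holds its last target. There are 200 camera calls.

## Working session

There is one attempt and no reset: what is moved stays moved. The work goes in short steps, Python scripts to look and compute and a tool call to move; the robot and the scene stay as the last step left them, time stands still between calls to the robot, and variables do not carry over. Pictures are saved under pics/ and viewed, at most 12 in all, crops included, and the job is handed in when it is done.

Besides the shell and the picture viewer there is one more tool, called after ">>>" by a JSON object that holds its "method" and its "body", one argument or row to a line. send_rows: Moves the arm, as the interface text tells. Its arguments: {"type":"object","properties":{"increments":{"type":"array","items":{"type":"number"}}},"required":["increments"]}

```bash
mkdir -p pics; ls; python3 - <<'E'
from cell import bot
import cv2
print(bot.get_obs())
for n in ("scene","side"):
    im=bot.camera(n); cv2.imwrite(f"pics/{n}0.png",cv2.resize(im[:,:,::-1],(800,600),interpolation=cv2.INTER_CUBIC))
    cv2.imwrite(f"pics/{n}0_raw.png",im[:,:,::-1])
    print(bot.camera_model(n))
print(bot.camera_model("wrist"))
E
```

```text
pics
{'time': 0.0, 'joint_positions': array([ 1.09867771e+00,  3.81142837e-01,  1.29825756e+00, -1.17921183e-05,
        1.46358356e+00, -2.15292861e-01]), 'joint_vel': array([-0.00036192,  0.00110286, -0.00051715,  0.00011588, -0.00067118,
        0.00086246]), 'effort': array([ 3.12307611e-04, -4.37932134e+01, -2.24553806e+01,  7.13932165e-02,
        3.52577493e-02, -1.21333887e-04]), 'tcp_pos': array([0.13957564, 0.53170146, 0.23816739]), 'eef_rot': array([-3.14023097e+00, -2.85776764e-04,  2.88476798e+00]), 'force': array([-0.6554992 ,  0.55882427,  0.48360926]), 'wrist_torque': array([ 0.0056621 , -0.02228088,  0.01799169]), 'grasp_force': 0.0, 'opening': 0.08816614196494965}
{'fx': 409.92709876842326, 'fy': 409.92709876842326, 'cx': 259.6612568516756, 'cy': 193.27007309482838, 'R': array([[ 0.27969276,  0.96000748, -0.01255397],
       [ 0.60507919, -0.18640843, -0.77403558],
       [-0.74542011,  0.208896  , -0.63301763]]), 't': array([-0.15911486, -0.30218463,  1.60271846])}
{'fx': 416.6721450410337, 'fy': 416.6721450410337, 'cx': 262.9304769102188, 'cy': 189.1570411375204, 'R': array([[ 0.7927712 , -0.60951604, -0.00200366],
       [-0.45212285, -0.58584567, -0.6725844 ],
       [ 0.40877715,  0.53411145, -0.74001771]]), 't': array([-0.45815687,  0.33680601,  0.77833924])}
{'fx': 297.3186396354542, 'fy': 297.3186396354542, 'cx': 254.5485266745433, 'cy': 189.22167576247588, 'R': array([[ 2.53153250e-01,  9.67426177e-01,  1.56102124e-04],
       [ 9.15304353e-01, -2.39566406e-01,  3.23768248e-01],
       [ 3.13259275e-01, -8.18201032e-02, -9.46136405e-01]]), 't': array([-0.5492822 , -0.04406738,  0.39157376])}
```

View pics/scene0.png

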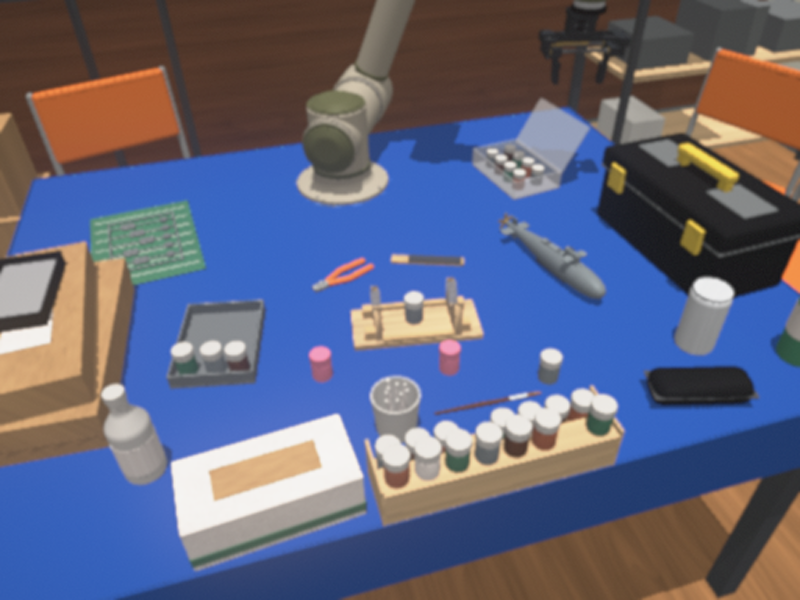

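View pics/side0.png

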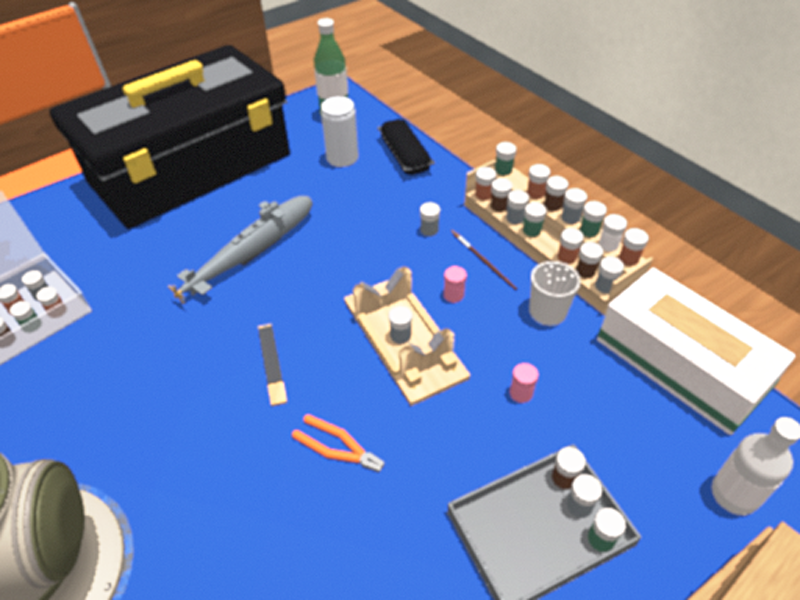

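The scene view shows the jar between the saddles at about (413,305), the hull from (505,220) to a bow at (603,293), and the tray at (218,340). The side view shows the cradle at (405,340), hull (180,290)–(308,203) and tray (545,525). I'll enlarge the parts that matter.

```bash
python3 - <<'E'
import cv2,numpy as np
def crop(n,x0,y0,w,h,s):
    im=cv2.imread(f"pics/{n}0_raw.png")[y0:y0+h,x0:x0+w]
    im=cv2.resize(im,(w*s,h*s),interpolation=cv2.INTER_CUBIC)
    for k in range(-(-x0//10)*10,x0+w,10):
        cv2.line(im,((k-x0)*s,0),((k-x0)*s,6),(0,255,255),1); cv2.putText(im,str(k),((k-x0)*s,16),0,.35,(0,255,255),1)
    for k in range(-(-y0//10)*10,y0+h,10):
        cv2.line(im,(0,(k-y0)*s),(6,(k-y0)*s),(0,255,255),1); cv2.putText(im,str(k),(8,(k-y0)*s+4),0,.35,(0,255,255),1)
    return im
a=crop("scene",216,172,100,54,8); b=np.zeros((8,800,3),np.uint8)
cv2.imwrite("pics/c1.png",a)
c=crop("scene",312,132,80,65,5); d=crop("side",105,118,100,80,4)
e=crop("side",215,162,90,98,6)
cv2.imwrite("pics/c2.png",e)
m=np.zeros((325,800,3),np.uint8); m[:325,:400]=c; m[:320,400:]=d
t=crop("scene",105,188,66,62,4)
u=crop("side",284,280,132,104,2)
t2=np.zeros((250,800,3),np.uint8); t2[:248,:264]=t; t2[:208,300:564]=u
cv2.imwrite("pics/c3.png",np.vstack([m,t2]))
E
```

```text
(no output)
```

View pics/c1.png

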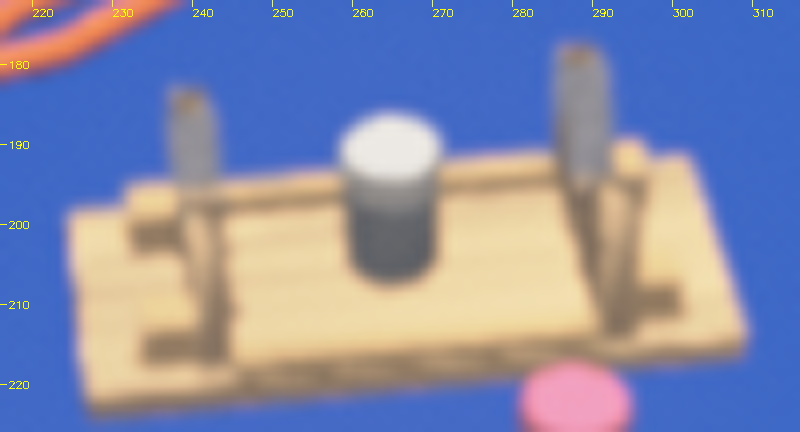

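View pics/c2.png

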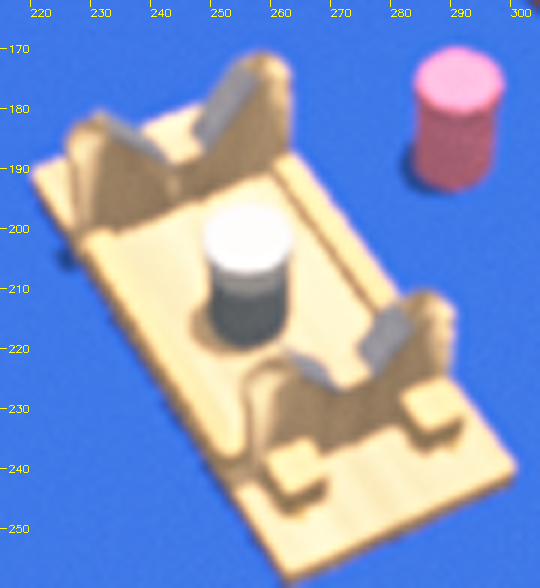

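View pics/c3.png

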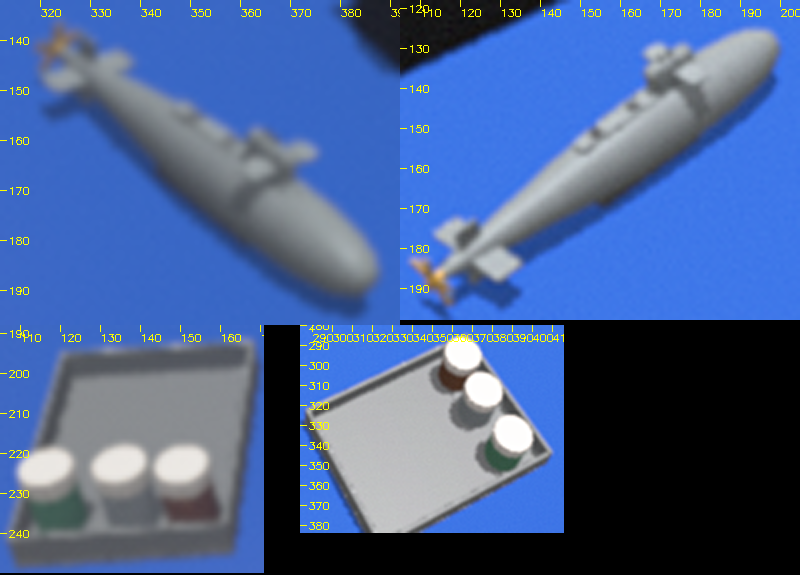

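Crop 1 and 2 show the cradle with its wider, more deeply notched plate at the hull (+y) end, and the white-cap jar at scene (264.9,190.5) and side (256.3,201.5). Crop 3 shows the hull with its sail nearer the bow, and the tray with its three jars. Next I fit the poses.

```bash
cat > h.py <<'E'
import numpy as np, cv2
from cell import bot
from scipy.optimize import least_squares
def proj(m,X):
    X=np.atleast_2d(X); c=X@m["R"].T+m["t"]
    return c[:,:2]/c[:,2:]*[m["fx"],m["fy"]]+[m["cx"],m["cy"]]
def projw(m,X):
    c=np.atleast_2d(X)@m["R"].T+m["t"]; r=np.hypot(c[:,0],c[:,1]); th=np.arctan2(r,c[:,2])
    return c[:,:2]/r[:,None]*th[:,None]*m["fx"]+[m["cx"],m["cy"]]
def W(p,L):
    L=np.atleast_2d(L).astype(float); c,s=np.cos(p[2]),np.sin(p[2])
    return np.c_[p[0]+c*L[:,0]-s*L[:,1],p[1]+s*L[:,0]+c*L[:,1],L[:,2]]
def fit(obs,p0):
    # obs: list of (model, projector, local pts, pixels)
    f=lambda p: np.concatenate([(pr(m,W(p,L))-np.array(px)).ravel() for m,pr,L,px in obs])
    s=least_squares(f,p0,loss="soft_l1"); return s.x,f(s.x).reshape(-1,2)
def atz(m,px,z):
    d=m["R"].T@[(px[0]-m["cx"])/m["fx"],(px[1]-m["cy"])/m["fy"],1]; o=-m["R"].T@m["t"]
    return o+d*(z-o[2])/d[2]
E
python3 - <<'E'
from h import *
np.set_printoptions(precision=4,suppress=True)
S,D=bot.camera_model("scene"),bot.camera_model("side")
for n,a,b,z in [("jar",(264.9,190.5),(256.3,201.5),.064),("ta",(116.5,223.3),(390.5,334.5),.056),("tb",(134.8,222.5),(375.5,312.5),.056),("tc",(150.3,222.8),(365.5,295),.056),("bow",(386,187),(198,129.3),.027),("stern",(323.4,141),(114.5,187.5),.027),("pink",(287.7,221.5),(290.5,175),.052)]:
    print(n,atz(S,a,z),atz(D,b,z))
# cradle, x toward +y side
c=lambda x,y,z=.012:(x,y,z)
L1=[c(-.115,.05),c(.115,.05),c(.115,-.05),c(-.115,-.05)]
p1=[(224.8,198.6),(302.3,191.4),(309.1,215.1),(227,222.6)]
L2=[c(.115,.05),c(-.115,-.05),c(-.115,.05)]
p2=[(220.5,190.7),(300.8,239.8),(263.3,257.8)]
p,r=fit([(S,proj,L1,p1),(D,proj,L2,p2)],[.5,.0,1.5]); print("cradle",p,r.round(1).tolist())
T1=[(-.095,-.07,.028),(-.095,.07,.028),(.095,.07,.028),(.095,-.07,.028)]
q1=[(120.5,194.3),(168.8,193),(163.8,240.5),(109.5,243)]
T2=[(-.095,.07,.028),(.095,-.07,.028),(.095,.07,.028)]
q2=[(288,322.5),(409,344),(359,287.5)]
p,r=fit([(S,proj,T1,q1),(D,proj,T2,q2)],[.4,-.3,0.]); print("tray",p,r.round(1).tolist())
E
```

```text
jar [0.5731 0.0148 0.064 ] [0.5689 0.0133 0.064 ]
ta [ 0.5798 -0.386   0.056 ] [ 0.5748 -0.3882  0.056 ]
tb [ 0.5906 -0.3406  0.056 ] [ 0.5854 -0.3421  0.056 ]
tc [ 0.6034 -0.3023  0.056 ] [ 0.5974 -0.3052  0.056 ]
bow [0.6182 0.3721 0.027 ] [0.6191 0.3615 0.027 ]
stern [0.3301 0.2969 0.027 ] [0.3321 0.2948 0.027 ]
pink [0.6981 0.0384 0.052 ] [0.6954 0.0392 0.052 ]
cradle [0.5778 0.0154 1.4079] [[-0.4, -0.6], [-0.4, -0.1], [-0.0, -1.4], [-0.7, -1.3], [0.2, -1.1], [0.7, -0.5], [-0.0, -1.0]]
tray [ 0.5269 -0.3285 -0.1819] [[-0.7, -0.5], [-0.4, -2.7], [-0.6, -4.2], [-1.8, -2.3], [-2.8, -0.5], [0.6, -2.9], [5.8, -5.3]]
```

```bash
cat >> h.py <<'E'
def togo(goal,yaw):
    o=bot.get_obs(); R=cv2.Rodrigues(np.array([0,0,o["eef_rot"][2]]))[0]@np.diag([1,-1,-1.])
    d=(np.array(goal)-o["tcp_pos"])@R*1000
    t=-np.degrees((yaw-o["eef_rot"][2]+np.pi)%(2*np.pi)-np.pi)
    print("togo mm",d.round(1),"turn",round(t,1),"| tcp",o["tcp_pos"].round(4),"yaw",o["eef_rot"][2].round(3),"t",round(o["time"],2))
E
python3 - <<'E'
from h import *
np.set_printoptions(precision=1,suppress=True)
D=bot.camera_model("side"); p=[.5765,.0145,1.408]
for nm,sx,w,vz in [("A+",.07,.048,.0353),("A-",.07,.042,.0453),("B+",-.07,.048,.0353),("B-",-.07,.042,.0453)]:
    xf=sx-.006
    print(nm,proj(D,W(p,[(sx-.006,w,.06),(sx-.006,-w,.06),(sx-.006,0,vz)])).round(1).tolist())
togo([.571,.014,.2],1.408)
E
```

```text
A+ [[228.5, 190.2], [263.7, 176.5], [246.7, 190.1]]
A- [[230.8, 189.3], [261.6, 177.4], [246.6, 187.3]]
B+ [[255.5, 231.7], [292.9, 215.5], [274.3, 230.1]]
B- [[257.9, 230.7], [290.6, 216.5], [274.4, 227.5]]
togo mm [-548.8 -391.2   38.2] turn 84.6 | tcp [0.1 0.5 0.2] yaw 2.885 t 0.1
```

>>> {"method": "send_rows", "body": {
  "increments": [-48, -34, 2, 10, 1, -96, -68, 4, 20, 1, -144, -102, 6, 30, 1, -192, -136, 8, 40, 1, -240, -170, 10, 50, 0.4]
}}

```text
time: 0.72
tcp_pos: [0.3294, 0.305, 0.2286]
eef_rot: [-3.141, 0.0, 2.007]
force: [1.0, 0.6, 0.4]
opening: 0.0803
grasp_force: 0.0
```

```bash
python3 - <<'E'
from h import *
togo([.571,.014,.2],1.408)
E
```

```text
togo mm [-365.7   96.2   28.6] turn 34.3 | tcp [0.3294 0.305  0.2286] yaw 2.007 t 0.72
```

>>> {"method": "send_rows", "body": {
  "increments": [-58, 15, 5, 7, 0.3, -116, 30, 10, 14, 0.3, -174, 46, 15, 21, 0.3, -232, 61, 20, 28, 0.3, -290, 76, 22, 34.5, 0.3]
}}

```text
time: 1.35
tcp_pos: [0.5221, 0.075, 0.2062]
eef_rot: [-3.141, -0.0, 1.406]
force: [-0.0, 0.5, -0.5]
opening: 0.057
grasp_force: 0.0
```

```bash
python3 - <<'E'
from h import *
togo([.571,.014,.2],1.408)
m=bot.camera_model("wrist"); im=bot.camera("wrist")[:,:,::-1]
np.set_printoptions(precision=1,suppress=True)
cv2.imwrite("pics/w1_raw.png",im); cv2.imwrite("pics/w1.png",cv2.resize(im,(800,600),interpolation=cv2.INTER_CUBIC))
np.savez("w1.npz",**m)
p=[.5765,.0145,1.408]
print((projw(m,W(p,[(x,y,.012) for x in(.115,-.115) for y in (.05,-.05)]+[(.07,0,.074),(-.07,0,.074)]))*1.5625).tolist(), projw(m,[.571,.014,.064])*1.5625)
E
```

```text
togo mm [-52.2  58.3   6.2] turn -0.1 | tcp [0.5221 0.075  0.2062] yaw 1.406 t 1.35
[[417.60481437101475, 170.18032918644866], [549.8036096590839, 174.39360627950603], [414.1732601148694, 436.88032729936606], [522.8025845187377, 433.5028766820915], [500.7900863052157, 249.91074255502014], [484.87029945022135, 435.7466793265066]] [[483.1 347.2]]
```

View pics/w1.png

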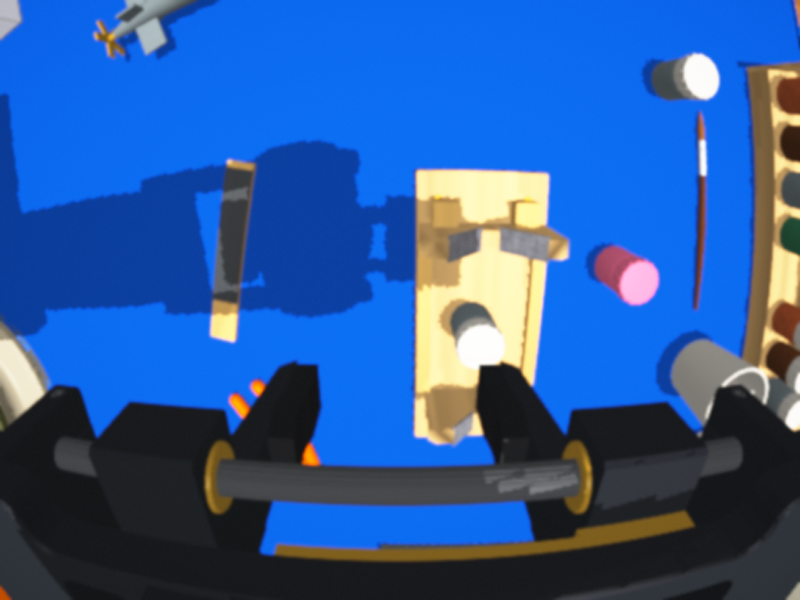

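The wrist picture confirms the fit: cradle corners at (416,170), (549,174) and (415,435) are within 2 px of prediction, and the jar cap at (480,344) within 4 px. The wide-notched saddle at the +y end is the large one. The jar is at about (0.570, 0.015).

>>> {"method": "send_rows", "body": {
  "increments": [-26, 29, 0, 0, 0.3, -51, 57, 0, 0, 0.3, -51, 57, 30, 0, 0.3, -51, 57, 80, 0, 0.3, -51, 57, 120, 0, 0.3]
}}

```text
time: 2.02
tcp_pos: [0.5688, 0.0174, 0.0848]
eef_rot: [-3.14, -0.0, 1.41]
force: [1.4, -0.1, -1.2]
opening: 0.0572
grasp_force: 0.0
```

>>> {"method": "send_rows", "body": {
  "increments": [0, 0, 35, 0, 0.3, 0, 0, 58, 0, 0.3, 0, 0, 58, 0, 0.3, 0, 0, 58, 0, -1, 0, 0, 58, 0, -1]
}}

```text
time: 2.65
tcp_pos: [0.5698, 0.0173, 0.0299]
eef_rot: [3.14, 0.0, 1.41]
force: [-0.4, 0.1, 0.1]
opening: 0.0393
grasp_force: 0.0
```

>>> {"method": "send_rows", "body": {
  "increments": [0, 0, 0, 0, -1, 0, 0, 0, 0, -1, 0, 0, -10, 0, -1, 0, 0, -30, 0, -1, 0, 0, -70, 0, -1]
}}

```text
time: 3.28
tcp_pos: [0.5685, 0.0174, 0.0989]
eef_rot: [-3.138, -0.0, 1.41]
force: [0.5, 0.4, -0.2]
opening: 0.0327
grasp_force: 30.0
```

```bash
python3 - <<'E'
from h import *
togo([.499,-.321,.12],1.408)
E
```

```text
togo mm [-345.2  -14.4  -21.1] turn 0.1 | tcp [0.5685 0.0174 0.0989] yaw 1.41 t 3.27
```

>>> {"method": "send_rows", "body": {
  "increments": [0, 0, -30, 0, -1, -50, -3, -30, 0, -1, -105, -6, -30, 0, -1, -160, -8, -30, 0, -1, -215, -10, -30, 0, -1]
}}

```text
time: 3.9
tcp_pos: [0.5244, -0.1949, 0.1293]
eef_rot: [3.141, 0.0, 1.41]
force: [0.5, -0.7, 0.5]
opening: 0.0328
grasp_force: 30.0
```

>>> {"method": "send_rows", "body": {
  "increments": [-50, -1, 0, 0, -1, -95, -3, 0, 0, -1, -126, -4, 0, 0, -1, -130, -4, 0, 0, -1, -130, -4, 20, 0, -1]
}}

```text
time: 4.53
tcp_pos: [0.5008, -0.3209, 0.1099]
eef_rot: [3.139, 0.001, 1.41]
force: [-0.1, 0.1, -0.9]
opening: 0.0331
grasp_force: 30.0
```

```bash
python3 - <<'E'
from h import *
togo([.499,-.321,.0215],1.408)
print(bot.get_obs()["opening"],bot.get_obs()["grasp_force"])
m=bot.camera_model("side"); im=bot.camera("side")[:,:,::-1]
cv2.imwrite("pics/s1.png",cv2.resize(im[180:384,180:452],None,fx=2.9,fy=2.9,interpolation=cv2.INTER_CUBIC))
E
```

```text
togo mm [-0.3 -1.8 88.4] turn 0.1 | tcp [ 0.5008 -0.3209  0.1099] yaw 1.41 t 4.53
0.03308308890794525 29.954048541840166
```

View pics/s1.png

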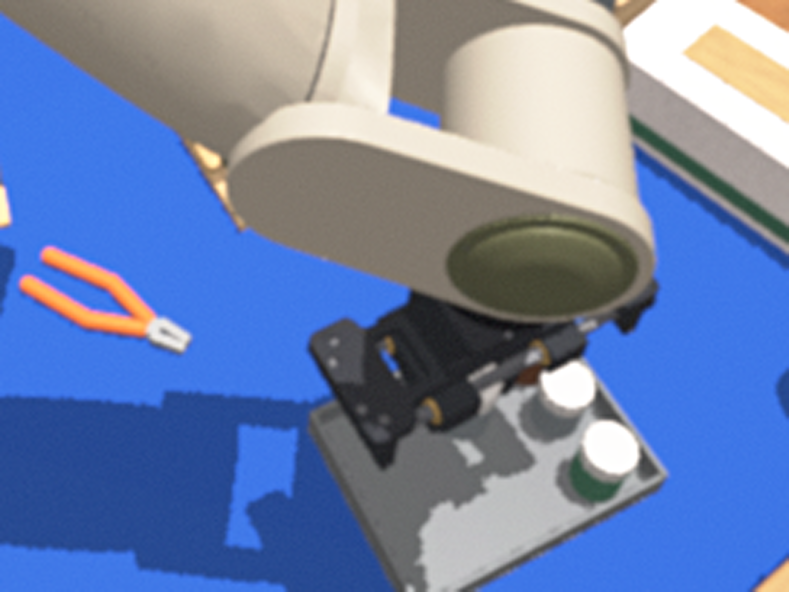

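The gripper holds the jar above the free part of the tray floor, with the tray jars clear at (568,385) and (605,455). I'll lower it slowly and release.

>>> {"method": "send_rows", "body": {
  "increments": [0, -2, 30, 0, -1, 0, -2, 55, 0, -1, 0, -2, 72, 0, -1, 0, -2, 80, 0, -1, 0, -2, 84, 0, -1]
}}

```text
time: 5.2
tcp_pos: [0.4986, -0.3206, 0.0249]
eef_rot: [3.141, 0.0, 1.41]
force: [0.2, 0.5, 0.0]
opening: 0.0329
grasp_force: 30.0
```

>>> {"method": "send_rows", "body": {
  "increments": [0, 0, 1, 0, -1, 0, 0, 2, 0, -1, 0, 0, 3, 0, -1, 0, 0, 4, 0, -1, 0, 0, 4, 0, -1]
}}

```text
time: 5.82
tcp_pos: [0.4984, -0.3208, 0.0217]
eef_rot: [3.141, 0.001, 1.41]
force: [-1.6, 1.7, 6.0]
opening: 0.033
grasp_force: 29.9
```

>>> {"method": "send_rows", "body": {
  "increments": [0, 0, 0, 0, 0.2, 0, 0, 0, 0, 0.2, 0, 0, 0, 0, 0.2, 0, 0, -30, 0, 0.2, 0, 0, -70, 0, 0.2]
}}

```text
time: 6.45
tcp_pos: [0.4979, -0.3203, 0.0908]
eef_rot: [-3.14, -0.001, 1.41]
force: [0.7, -0.6, 0.4]
opening: 0.0531
grasp_force: 0.0
```

>>> {"method": "send_rows", "body": {
  "increments": [0, 0, -50, 0, 0.5, 50, 0, -90, 0, 1, 100, 0, -100, 0, 1, 150, 0, -100, 0, 1, 200, 0, -100, 0, 1]
}}

```text
time: 7.08
tcp_pos: [0.5304, -0.1216, 0.1909]
eef_rot: [3.141, 0.0, 1.41]
force: [0.8, -0.2, -0.8]
opening: 0.0879
grasp_force: 0.0
```

```bash
python3 - <<'E'
from h import *
togo([.47,.27,.19],.24)
m=bot.camera_model("side"); im=bot.camera("side")[:,:,::-1]
cv2.imwrite("pics/s2.png",cv2.resize(im[100:384,100:452],None,fx=2,fy=2,interpolation=cv2.INTER_CUBIC))
E
```

```text
togo mm [ 376.9 -122.4    0.9] turn 67.0 | tcp [ 0.5304 -0.1216  0.1909] yaw 1.41 t 7.08
```

View pics/s2.png

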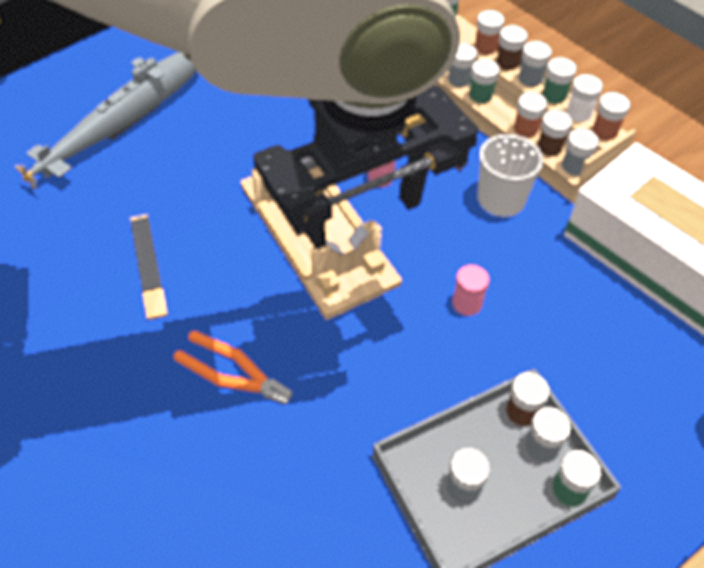

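The jar stands upright in the tray at (468,470) and the three others have not moved. Next I move over behind the hull for a wrist measurement.

>>> {"method": "send_rows", "body": {
  "increments": [41, -20, -5, 7, 1, 82, -40, -10, 14, 1, 123, -60, -15, 20, 1, 164, -80, -20, 27, 1, 205, -100, -20, 33.5, 1]
}}

```text
time: 7.75
tcp_pos: [0.464, 0.0963, 0.2111]
eef_rot: [3.141, -0.001, 0.821]
force: [-0.2, 0.5, -0.7]
opening: 0.0882
grasp_force: 0.0
```

```bash
python3 - <<'E'
from h import *
togo([.40,.313,.22],.24)
E
```

```text
togo mm [ 115.  -194.5   -8.9] turn 33.3 | tcp [0.464  0.0963 0.2111] yaw 0.821 t 7.75
```

>>> {"method": "send_rows", "body": {
  "increments": [26, -43, -2, 8, 1, 52, -86, -5, 16, 1, 78, -130, -7, 24, 1, 104, -174, -9, 32, 1, 115, -194, -9, 33.5, 1]
}}

```text
time: 8.38
tcp_pos: [0.399, 0.3132, 0.2198]
eef_rot: [-3.141, -0.0, 0.241]
force: [-0.5, -0.7, 0.3]
opening: 0.088
grasp_force: 0.0
```

```bash
python3 - <<'E'
from h import *
togo([.498,.337,.1],.24)
m=bot.camera_model("wrist"); im=bot.camera("wrist")[:,:,::-1]
cv2.imwrite("pics/w2_raw.png",im); cv2.imwrite("pics/w2.png",cv2.resize(im,(800,600),interpolation=cv2.INTER_CUBIC)); np.savez("w2.npz",**m)
p=[.498,.337,.24]
print((projw(m,W(p,[(.135,0,.027),(-.172,0,.027),(.04,0,.073),(.046,.026,.062),(.046,-.026,.062)]))*1.5625).round().tolist())
E
```

```text
togo mm [101.8   0.5 119.8] turn 0.0 | tcp [0.399  0.3132 0.2198] yaw 0.241 t 8.38
[[399.0, -54.0], [398.0, 340.0], [399.0, 52.0], [358.0, 47.0], [440.0, 47.0]]
```

View pics/w2.png

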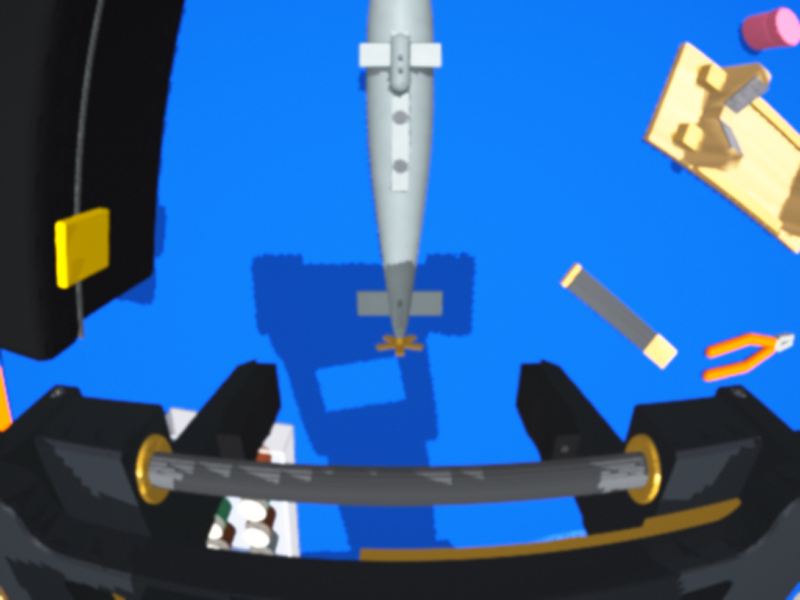

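The hull is seen from above behind the stern: plane tips at (359,55) and (441,55), prop at (400,347). Both are about 8 px aft of prediction, so the hull origin is 5 mm further back, at about (0.493, 0.336), with yaw 0.24 correct. I move over it and descend.

>>> {"method": "send_rows", "body": {
  "increments": [45, 0, 0, 0, 1, 85, 1, 20, 0, 1, 97, 1, 60, 0, 1, 97, 1, 100, 0, 1, 97, 1, 130, 0, 1]
}}

```text
time: 9.05
tcp_pos: [0.4944, 0.3324, 0.0878]
eef_rot: [3.141, 0.002, 0.24]
force: [1.1, -0.7, -0.5]
opening: 0.0881
grasp_force: 0.0
```

```bash
python3 - <<'E'
from h import *
togo([.493,.336,.019],.241)
E
```

```text
togo mm [-0.5 -3.9 68.8] turn -0.0 | tcp [0.4944 0.3324 0.0878] yaw 0.24 t 9.05
```

>>> {"method": "send_rows", "body": {
  "increments": [0, 0, 25, 0, 1, 0, 0, 48, 0, 1, 0, 0, 60, 0, 1, 0, 0, 66, 0, 1, 0, 0, 66, 0, 1]
}}

```text
time: 9.68
tcp_pos: [0.4946, 0.3333, 0.024]
eef_rot: [-3.142, -0.0, 0.241]
force: [-0.3, -0.2, 0.2]
opening: 0.0881
grasp_force: 0.0
```

```bash
python3 - <<'E'
from h import *
togo([.493,.336,.019],.241)
E
```

```text
togo mm [-0.9 -3.   5. ] turn -0.0 | tcp [0.4946 0.3333 0.024 ] yaw 0.241 t 9.68
```

>>> {"method": "send_rows", "body": {
  "increments": [-1, -2, 3, 0, 1, -1, -3, 5, 0, 1, -1, -3, 5, 0, 0.2, -1, -3, 5, 0, -1, -1, -3, 5, 0, -1]
}}

```text
time: 10.3
tcp_pos: [0.4927, 0.336, 0.0188]
eef_rot: [3.142, -0.0, 0.241]
force: [0.0, 0.5, 0.1]
opening: 0.06
grasp_force: 0.0
```

>>> {"method": "send_rows", "body": {
  "increments": [0, 0, 0, 0, -1, 0, 0, 0, 0, -1, 0, 0, 0, 0, -1, 0, 0, 0, 0, -1, 0, 0, -3, 0, -1]
}}

```text
time: 10.92
tcp_pos: [0.4922, 0.336, 0.0213]
eef_rot: [-3.142, 0.001, 0.24]
force: [-0.4, 0.7, -2.9]
opening: 0.0461
grasp_force: 30.0
```

```bash
python3 - <<'E'
from h import *
togo([.493,.336,.019],.241)
o=bot.get_obs(); print(o["wrist_torque"],o["force"])
E
```

```text
togo mm [0.8 0.2 2.3] turn -0.0 | tcp [0.4922 0.336  0.0213] yaw 0.24 t 10.93
[-0.01226818  0.17520184  0.04371157] [-0.35769658  0.71384061 -2.90579792]
```

>>> {"method": "send_rows", "body": {
  "increments": [0, 0, -10, 0, -1, 0, 0, -30, 0, -1, 0, 0, -60, 0, -1, 0, 0, -90, 0, -1, 0, 0, -115, 0, -1]
}}

```text
time: 11.55
tcp_pos: [0.4925, 0.3361, 0.1385]
eef_rot: [-3.141, -0.001, 0.241]
force: [0.5, -0.6, -3.6]
opening: 0.0459
grasp_force: 30.0
```

```bash
python3 - <<'E'
from h import *
togo([.577,.0145,.134],1.408)
o=bot.get_obs(); print(o["wrist_torque"],o["force"],o["opening"],o["grasp_force"])
E
```

```text
togo mm [  5.4 332.5   4.5] turn -66.9 | tcp [0.4925 0.3361 0.1385] yaw 0.241 t 11.55
[-0.0321264   0.1679889   0.04413165] [ 0.4875254  -0.58544186 -3.59854045] 0.04588598625964336 29.977747072771308
```

>>> {"method": "send_rows", "body": {
  "increments": [0, 15, 0, 0, -1, 1, 45, 0, -2, -1, 2, 85, 0, -7, -1, 3, 125, 0, -14, -1, 4, 165, 0, -22, -1]
}}

```text
time: 12.18
tcp_pos: [0.5355, 0.1746, 0.1355]
eef_rot: [-3.141, 0.002, 0.629]
force: [0.8, 0.1, -3.4]
opening: 0.046
grasp_force: 30.0
```

```bash
python3 - <<'E'
from h import *
togo([.577,.0145,.134],1.408)
o=bot.get_obs(); print(o["opening"],o["grasp_force"])
E
```

```text
togo mm [-60.5 153.9   1.5] turn -44.7 | tcp [0.5355 0.1746 0.1355] yaw 0.629 t 12.18
0.046049385102935464 29.976460627603956
```

>>> {"method": "send_rows", "body": {
  "increments": [-15, 38, 0, -9, -1, -31, 78, 0, -19, -1, -46, 115, 0, -29, -1, -57, 142, 0, -39, -1, -60, 153, 0, -44.5, -1]
}}

```text
time: 12.8
tcp_pos: [0.5761, 0.015, 0.1354]
eef_rot: [-3.139, 0.0, 1.403]
force: [-0.1, 0.1, -3.3]
opening: 0.046
grasp_force: 30.0
```

>>> {"method": "send_rows", "body": {
  "increments": [0, 0, 0, 0, -1, 0, 0, 0, 0, -1, 0, 0, 0, 0, -1, 0, 0, 0, 0, -1, 0, 0, 0, 0, -1]
}}

```text
time: 13.42
tcp_pos: [0.5766, 0.0178, 0.1368]
eef_rot: [3.142, -0.0, 1.401]
force: [-0.7, 0.4, -3.4]
opening: 0.0463
grasp_force: 30.0
```

```bash
python3 - <<'E'
from h import *
togo([.5765,.0145,.134],1.408)
o=bot.get_obs(); print(o["opening"],o["grasp_force"],o["wrist_torque"])
m=bot.camera_model("wrist"); im=bot.camera("wrist")[:,:,::-1]
S=bot.camera_model("scene"); a=bot.camera("scene")[:,:,::-1]; b=bot.camera("side")[:,:,::-1]
t=o["tcp_pos"]; dz=t[2]-.019
def over(im,pr,m,s,x0,y0,w,h):
    c=cv2.resize(im[y0:y0+h,x0:x0+w],None,fx=s,fy=s,interpolation=cv2.INTER_CUBIC)
    p=[t[0],t[1],o["eef_rot"][2]]
    H=W(p,np.array([(.135,0,.027+dz),(-.172,0,.027+dz),(.046,.026,.062+dz),(.046,-.026,.062+dz)]))
    C=W([.5765,.0145,1.408],[(x,y,.012) for x in(.115,-.115) for y in (.05,-.05)])
    for X,col in ((H,(0,0,255)),(C,(0,255,0))):
        for q in pr(m,X): cv2.drawMarker(c,tuple(int(v) for v in (q-[x0,y0])*s),col,0,12,1)
    return c
w=over(im,projw,m,1,0,0,512,384); 
a=over(a,proj,S,3,200,120,130,120); b=over(b,proj,bot.camera_model("side"),3,200,120,130,120)
wc=over(im,projw,m,2,190,0,130,120)
M=np.zeros((600,780,3),np.uint8); M[:360,:390]=a[:360,:390]; M[:360,390:]=b; M[360:600,:260]=wc
cv2.imwrite("pics/f1.png",M)
np.savez("w3.npz",**m); cv2.imwrite("pics/w3_raw.png",im)
E
```

```text
togo mm [-3.3  0.5  2.8] turn -0.4 | tcp [0.5766 0.0178 0.1368] yaw 1.401 t 13.43
0.0462697054585667 29.97893656764063 [-0.08057804  0.06105362 -0.00642985]
```

View pics/f1.png

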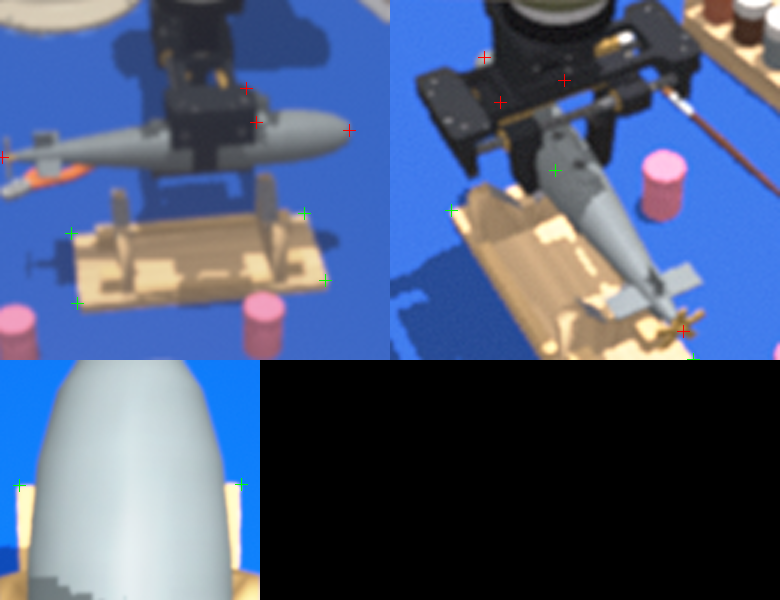

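The overlay shows the held hull level, its bow and stern within about 2 px of prediction, and centred over the cradle: the wrist view has body edges 28–232 against cradle corners 18–241. I lower it.

>>> {"method": "send_rows", "body": {
  "increments": [-2, 0, 0, -0.4, -1, -4, 0, 10, -0.4, -1, -4, 0, 25, -0.4, -1, -4, 0, 40, -0.4, -1, -4, 0, 50, -0.4, -1]
}}

```text
time: 14.2
tcp_pos: [0.5756, 0.0137, 0.0852]
eef_rot: [-3.14, -0.0, 1.408]
force: [-0.5, -0.8, -3.1]
opening: 0.0461
grasp_force: 30.0
```

>>> {"method": "send_rows", "body": {
  "increments": [0, 0, 4, 0, -1, 0, 0, 8, 0, -1, 0, 0, 12, 0, -1, 0, 0, 15, 0, -1, 0, 0, 17, 0, -1]
}}

```text
time: 14.82
tcp_pos: [0.576, 0.0136, 0.0697]
eef_rot: [3.141, 0.0, 1.408]
force: [0.2, -0.1, -2.3]
opening: 0.0465
grasp_force: 30.0
```

```bash
python3 - <<'E'
from h import *
togo([.5765,.0145,.0638],1.408)
o=bot.get_obs(); print(o["wrist_torque"],o["force"])
E
```

```text
togo mm [1.  0.3 5.9] turn 0.0 | tcp [0.576  0.0136 0.0697] yaw 1.408 t 14.82
[-0.09612565  0.05288543 -0.02168424] [ 0.16459644 -0.06065092 -2.33369697]
```

>>> {"method": "send_rows", "body": {
  "increments": [0, 0, 1, 0, -1, 0, 0, 2, 0, -1, 0, 0, 3, 0, -1, 0, 0, 4, 0, -1, 0, 0, 4, 0, -1]
}}

```text
time: 15.45
tcp_pos: [0.5759, 0.0136, 0.0657]
eef_rot: [-3.141, 0.0, 1.408]
force: [0.4, 0.6, -3.3]
opening: 0.0464
grasp_force: 30.0
```

>>> {"method": "send_rows", "body": {
  "increments": [0, 0, 0.5, 0, -1, 0, 0, 1, 0, -1, 0, 0, 1, 0, -1, 0, 0, 1.5, 0, -1, 0, 0, 1.5, 0, -1]
}}

```text
time: 16.08
tcp_pos: [0.5762, 0.0136, 0.0645]
eef_rot: [3.141, 0.0, 1.408]
force: [-0.0, -0.1, -1.8]
opening: 0.0465
grasp_force: 30.0
```

>>> {"method": "send_rows", "body": {
  "increments": [0, 0, 0.5, 0, -1, 0, 0, 1, 0, -1, 0, 0, 1, 0, -1, 0, 0, 1, 0, -1, 0, 0, 1, 0, -1]
}}

```text
time: 16.7
tcp_pos: [0.5764, 0.0135, 0.064]
eef_rot: [3.14, 0.0, 1.408]
force: [-0.5, -0.9, 5.3]
opening: 0.0465
grasp_force: 30.0
```

>>> {"method": "send_rows", "body": {
  "increments": [0, 0, -0.3, 0, 0.05, 0, 0, -0.3, 0, 0.12, 0, 0, -0.3, 0, 0.2, 0, 0, -0.3, 0, 0.4, 0, 0, -0.3, 0, 0.6]
}}

```text
time: 17.32
tcp_pos: [0.5759, 0.0137, 0.0634]
eef_rot: [-3.141, -0.0, 1.408]
force: [-0.7, 0.7, -0.1]
opening: 0.0691
grasp_force: 0.0
```

>>> {"method": "send_rows", "body": {
  "increments": [0, 0, 0, 0, 0.6, 0, 0, -10, 0, 0.6, 0, 0, -40, 0, 0.6, 0, 0, -90, 0, 0.6, 0, 0, -140, 0, 0.6]
}}

```text
time: 17.95
tcp_pos: [0.5757, 0.0137, 0.2058]
eef_rot: [3.141, 0.0, 1.408]
force: [0.1, -0.1, 0.7]
opening: 0.0703
grasp_force: 0.0
```

>>> {"method": "send_rows", "body": {
  "increments": [0, 0, 0, 0, 0.6, -40, -40, -10, 0, 0.6, -80, -80, -10, 0, 0.6, -120, -120, -10, 0, 0.6, -120, -120, -10, 0, 0.6]
}}

```text
time: 18.58
tcp_pos: [0.4358, -0.0865, 0.2133]
eef_rot: [-3.14, -0.0, 1.405]
force: [0.0, 0.6, -0.4]
opening: 0.0708
grasp_force: 0.0
```

```bash
python3 - <<'E'
from h import *
np.set_printoptions(precision=1,suppress=True)
S,D=bot.camera_model("scene"),bot.camera_model("side"); a=bot.camera("scene")[:,:,::-1]; b=bot.camera("side")[:,:,::-1]
def over(im,m,s,x0,y0,w,h):
    c=cv2.resize(im[y0:y0+h,x0:x0+w],None,fx=s,fy=s,interpolation=cv2.INTER_CUBIC)
    H=W([.5765,.0145,1.408],np.array([(.135,0,.072),(-.172,0,.072),(.046,.026,.107),(.046,-.026,.107)]))
    for q in proj(m,H): cv2.drawMarker(c,tuple(int(v) for v in (q-[x0,y0])*s),(0,0,255),0,12,1)
    return c
M=np.zeros((600,800,3),np.uint8); M[:360,:399]=over(a,S,3,195,120,133,120); M[:360,400:799]=over(b,D,3,200,140,133,120)
M[360:,:300]=cv2.resize(b[270:370,280:405],(300,240)); M[360:,320:800]=cv2.resize(a[100:260,100:420],(480,240))
cv2.imwrite("pics/f2.png",M); o=bot.get_obs(); print(o["time"],o["tcp_pos"],o["force"])
E
```

```text
18.675 [ 0.4 -0.1  0.2] [1.  0.3 0.4]
```

View pics/f2.png

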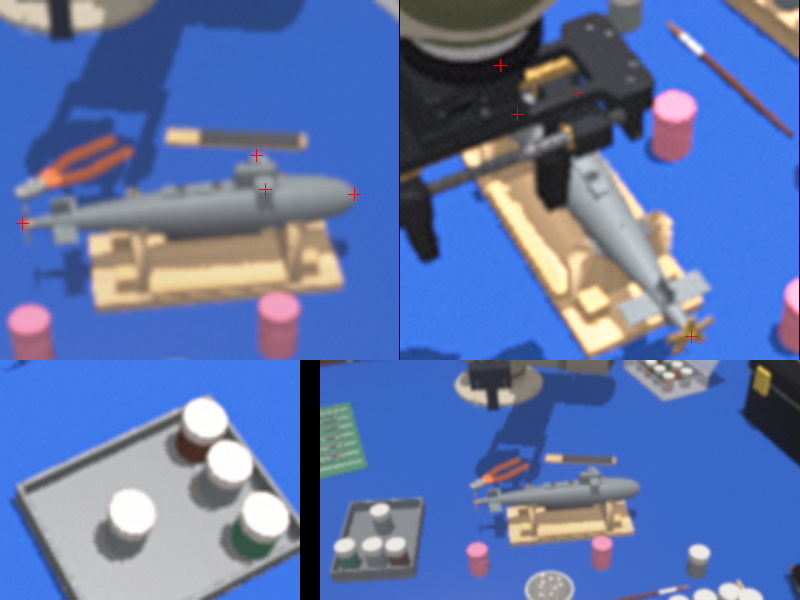

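The hull lies level in both saddles, with bow (353,194) and stern (23,222) on the predicted marks. The jar stands upright in the tray at (130,515) and the arm is clear, so I hand in.

```bash
python3 -c "
from cell import bot
print(bot.finish_job())"
```

```text
the job is handed in; nothing more can be done
None
```

The job is handed in after about 19 s of robot time: the jar stands upright in the paint tray and the hull lies level in both saddles, bow over the large one, checked only by eye in the last camera views (no verdict was returned).

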